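# Set the screw of a block-resist dye press

## Robot

A 6-joint arm with a two-finger parallel gripper is mounted at the origin on the work surface. World frame = base frame: x ahead of the robot, y to its left, z up, the work surface at z = 0. Lengths are in m, angles in degrees, forces in N, time in s.
With the tool pointing down it reaches from about 0.375 to 0.9 m from the base axis. Payload 3.1 kg.
Tool frame: the origin (TCP) lies at the very end of the fingers, on their centre line; the grasp point (between the pads) lies bot.grip_point_offset behind it (bot.grip_point_offset is the distance from the TCP to the grasp point, in m); z points along the fingers, y is the line along which they close (so a half turn about z gives the same grasp; the last joint's range is limited). The gripper opens to 87 mm and grips with 3 to 60 N. Pads are 19 mm wide; open, the fingers measure 117 mm over their backs; the gripper's body (75 mm by 190 mm) begins 51 mm behind the grasp point.
Start: joints at [-74.857, 30.224, 82.088, -0, 67.689, -10.227], TCP at [0.268, -0.565, 0.223] pointing down, gripper open.
Joint ranges: [-176.69, 176.69], [-43.24, 126.21], [12.49, 139.97], [-82, 262], [0, 151.66], [-163.58, 163.58]. Speed limits (degrees/s): [159.86, 159.86, 180, 180, 180, 180].

## Interface

Orientations are given as a 3x3 rotation matrix whose columns are the frame's x, y, z axes.
In Python, from rig import bot, viewer, ticket gives the robot as it stands.
- The arm moves only by the tool servo_tool, never from a script. Its argument "targets" is a list of rows, each an object with "offset": the shift along the tool's x, y, z in m, a list of three; "dr": the turn, a rotation vector about the tool's x, y, z in degrees, a list of three. In form: [{"offset": [x, y, z], "dr": [ax, ay, az]}, ...]. A call has 1 to 20 rows; each row is the pose to reach, as a shift and turn from the pose commanded when the call began, along the tool's axes at that moment; what a row does not reach only later rows make up. A row lasts 1/12 s, in which the tool goes at most 41.7 mm and 7.16 degrees, less where a joint would pass 70% of its speed; a pose out of reach is approached as far as the arm can. A call with a gripper value outside its range is refused whole. "gripper" is the gripper command: -1 is fully open, 1 is shut, values between are in proportion, set as the call begins (left out, the last holds). The fingers move at their own pace and stop on an object; the grip force is fixed at half the most. Time passes only in rows, so rows that repeat a pose let the fingers close. It gives the time, the measured TCP pose, the force, the opening and the grip force at its end, in the units of the state.
- bot.read_state(): the state, without advancing time (a new reading comes with each control period).
- viewer.capture(name): name is "side" or "top"; returns a dict with "color" (480x640x3 uint8, red, green, blue), "camera_matrix" (3x3 intrinsics, pixels), "R" (3x3) and "t" (3): a world point X has camera coordinates R X + t. Camera axes: x right, y down, z forward; pixel columns grow to the right and rows downward; lengths in m; the calibration is good to about 2 mm. A picture is of the moment at which its call begins. There is no depth.
- ticket.hand_in(): hands the job in; it is judged then, once.
The state is a dict: "time_s": time; "joint_positions": joint angles; "qvel": joint speeds; "tau": joint torques, N m; "position": TCP position; "tcp_rot": TCP orientation; "force": force on the tool from outside, world axes, zero at the start; "moment": the same for the moment, N m; "opening": opening from 0.0 (shut) to 1.0 (fully open); "grasp_force": force on a finger pad.
Only numpy, scipy, OpenCV 4.12 (cv2) and the standard library are available. Lean on these libraries where they do the work, as an engineer would, in place of code of your own. Each camera call takes 0.05 s, during which the arm holds its last target. There are 200 camera calls.

## Task

Two small screw presses on the dye-room table each hold a pair of wooden resist blocks. On the press with the round blocks, turn the T-handle clockwise (seen from above) until the screw bottoms, then back it off an eighth of a turn (45 degrees) so that the wet wood has room to swell, and let go. Leave the screw of the press with the square blocks as it is.

Things in the scene. Friction and masses are not known exactly. Their poses are not given: they have to be found in the camera images.
- round_press: The press to adjust, fixed: plywood base 120 x 160 x 18 mm (x, y, z), two steel posts, an aluminium beam 28 mm wide along its y axis (top at 130 mm, nuts and brass collar to 138), and under the beam two round wooden blocks, 104 mm across, seen on both sides of it from above. Origin: centre of the base's underside, z up; turned about the vertical by up to 30 degrees.
- round_screw (a joint): Angle (rad) by which that press's screw is backed off from its bottom: 0 = bottomed, a hard stop; grows counter-clockwise from above, to 2.6. Starts at 1.06 to 1.4, so one grasp does it all. At 0 the handle bar lies square across the beam, along the press's x axis; at q it is turned q from that. Turns with 0.1 N m, stays where it is left, keeps its height.
- round_screw_grip (a point): Centre of that screw's T-handle, on the screw's vertical axis, 165 mm above the table. The handle is a dark steel bar 75 mm long, 14 mm wide and 30 mm tall (150 to 180 mm above the table) on a 12 mm spindle; grip it across its width, fingers down. The point turns with the screw: its x axis runs along the bar, z up.
- square_screw_end (a point): One end of the other press's T-handle, to be left alone: 37.5 mm from its screw's axis, 165 mm above the table. That press is the same but holds two square wooden blocks 92 mm wide. One press stands left and one right of the robot's centre line, either way round.

How it is judged:
By the outcome, as a careful person would: the job done as asked, in the order asked, and still so for the second after the job is handed in, with the robot touching nothing.
It also fails if it takes over 35 s, if anything falls off the work surface, if the arm or the gripper's body presses on something with over 40 N, if the wrist force passes 120 N, or if a joint passes its speed limit or range.

## Working session

There is one attempt and no reset: what is moved stays moved. The work goes in short steps, Python scripts to look and compute and a tool call to move; the robot and the scene stay as the last step left them, time stands still between calls to the robot, and variables do not carry over. Pictures are saved under pics/ and viewed, at most 10 in all, crops included, and the job is handed in when it is done.

Besides the shell and the picture viewer there is one more tool, called after "Request:" by a JSON object that holds its "op" and its "data". servo_tool: Moves the arm, as the interface text tells. Its arguments: {"type":"object","properties":{"targets":{"type":"array"},"gripper":{"type":"number"}},"required":["targets"]}

```bash
mkdir -p pics
python3 - <<'E'
from rig import bot, viewer
import cv2,numpy as np
for n in("top","side"):
    d=viewer.capture(n); cv2.imwrite(f"pics/{n}0.png",d["color"][:,:,::-1]); np.savez(f"{n}0.npz",**d)
    print(n,d["camera_matrix"].tolist(),(-d["R"].T@d["t"]).round(3),d["R"].round(3).tolist())
print(bot.grip_point_offset,bot.read_state())
E
```

```text
top [[619.042243886624, 0.0, 318.31206112481385], [0.0, 619.042243886624, 244.02273322337473], [0.0, 0.0, 1.0]] [ 0.5   -0.013  1.089] [[0.029, -1.0, -0.01], [-0.996, -0.028, -0.082], [0.082, 0.013, -0.997]]
side [[504.4789569375115, 0.0, 316.961344527654], [0.0, 504.4789569375115, 244.94930348646835], [0.0, 0.0, 1.0]] [0.311 0.63  0.836] [[-0.932, -0.361, -0.018], [-0.248, 0.674, -0.696], [0.264, -0.645, -0.717]]
0.0187 {'time_s': 0.1, 'joint_positions': array([-7.48557885e+01,  3.02739097e+01,  8.21485265e+01, -1.18572203e-03,
        6.76868801e+01, -1.02257067e+01]), 'qvel': array([-0.00886363, -0.00494717, -0.1685179 , -0.00482717,  0.06369812,
       -0.03826122]), 'tau': array([-6.03011958e-04, -4.40987420e+01, -1.77150661e+01,  6.35481323e-02,
        5.34013531e-02, -5.27330030e-05]), 'position': array([ 0.26765452, -0.5640781 ,  0.22166944]), 'tcp_rot': array([[ 9.03557079e-01,  4.28467429e-01, -5.16925591e-04],
       [ 4.28467622e-01, -9.03555269e-01,  1.83666726e-03],
       [ 3.19881258e-04, -1.88101959e-03, -9.99998180e-01]]), 'force': array([0.75375012, 0.15237858, 0.91010636]), 'moment': array([ 0.06204355, -0.02665874, -0.0230658 ]), 'grasp_force': 0.0, 'opening': 0.9955568039552535}
```

View pics/top0.png

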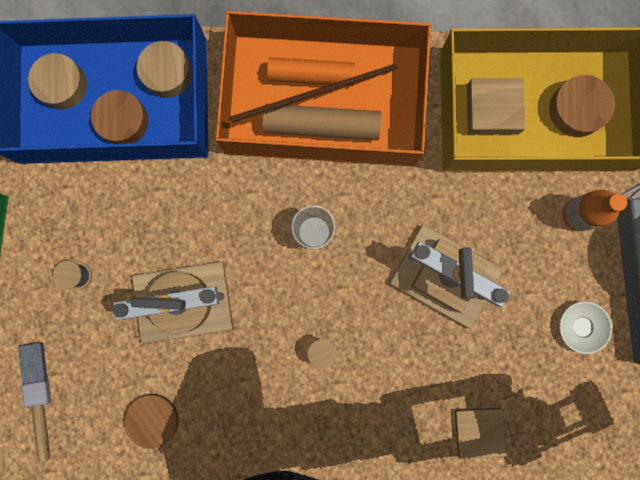

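View pics/side0.png

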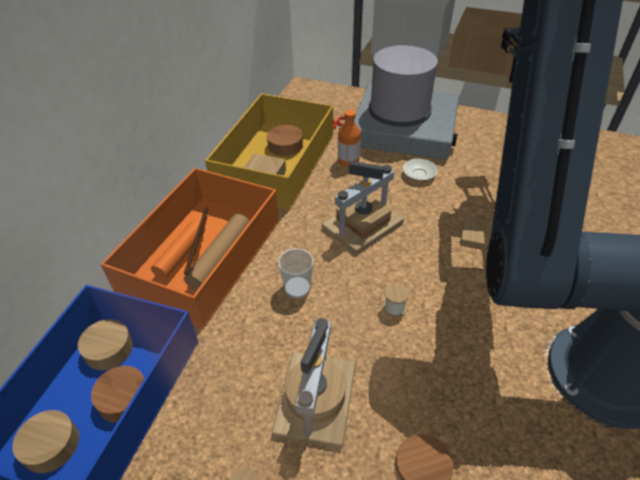

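The top view shows the round-block press on the left (about 180,302), with its dark bar near (160,303). The square-block press is on the right (460,275). In the side view the round press's bar is near (316,345). Next I'll zoom in on both.

Run:
```python
import cv2,numpy as np
a=cv2.imread("pics/top0.png")[250:350,100:240]; b=cv2.imread("pics/side0.png")[310:450,260:370]
a=cv2.resize(a,None,fx=4,fy=4,interpolation=cv2.INTER_CUBIC);b=cv2.resize(b,None,fx=2,fy=2,interpolation=cv2.INTER_CUBIC)
c=np.zeros((400,790,3),np.uint8);c[:400,:560]=a;c[:280,565:785]=b
cv2.imwrite("pics/crop0.png",c)
```

```text
(no output)
```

View pics/crop0.png

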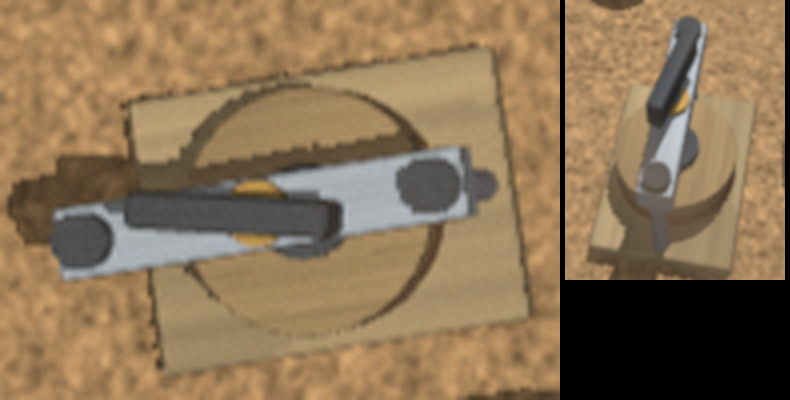

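```bash
cat > h.py <<'E'
import numpy as np
def ray(d,p,z):
    K,R,t=d["camera_matrix"],d["R"],d["t"]; c=-R.T@t
    v=R.T@np.linalg.inv(K)@np.array([p[0],p[1],1.]); return c+v*(z-c[2])/v[2]
def proj(d,X):
    q=d["camera_matrix"]@(d["R"]@np.asarray(X)+d["t"]); return q[:2]/q[2]
def tri(d1,p1,d2,p2):
    A=[];b=[]
    for d,p in((d1,p1),(d2,p2)):
        c=-d["R"].T@d["t"];v=ray(d,p,0)-c;v/=np.linalg.norm(v);P=np.eye(3)-np.outer(v,v);A.append(P);b.append(P@c)
    A=np.vstack(A);b=np.hstack(b);X,r,*_=np.linalg.lstsq(A,b,rcond=None);return X,np.sqrt(r)
E
python3 - <<'E'
import numpy as np,cv2
from h import *
T=dict(np.load("top0.npz"));S=dict(np.load("side0.npz"))
c=lambda x,y:((x+.5)/4-.5+100,(y+.5)/4-.5+250)
B=np.array([ray(T,c(*p),.018) for p in((130,103),(493,47),(528,315),(163,370))])
print("base",B.mean(0)); 
for i in range(4):
    e=B[(i+1)%4]-B[i]; print(np.linalg.norm(e).round(4),np.degrees(np.arctan2(e[1],e[0])).round(1))
img=T["color"]
hsv=cv2.cvtColor(img,cv2.COLOR_RGB2HSV)
# dark handle: low value low sat
for x in(136,145,155,165,175,180): print(x,img[294:314,x].max(1).tolist())
print("row302",img[302,122:192].max(1).tolist())
# beam mask
sub=np.zeros(img.shape[:2],bool);sub[270:335,105:235]=1
m=((hsv[...,1]<60)&(hsv[...,2]>130)&sub).astype(np.uint8)
r=cv2.minAreaRect(cv2.findNonZero(m));bp=cv2.boxPoints(r)
W=np.array([ray(T,p,.130) for p in bp])
print("beam",W.mean(0))
for i in range(2):
    e=W[i+1]-W[i];print(np.linalg.norm(e).round(4),np.degrees(np.arctan2(e[1],e[0])).round(1))
b=cv2.cvtColor(S["color"],cv2.COLOR_RGB2BGR)[315:405,285:345]
cv2.imwrite("pics/crop1.png",cv2.resize(b,None,fx=6,fy=6,interpolation=cv2.INTER_CUBIC))
E
```

```text
base [0.48198457 0.23365236 0.018     ]
0.1591 -79.6
0.1165 -170.2
0.1585 100.2
0.1159 10.1
136 [92, 101, 101, 78, 61, 74, 80, 78, 78, 80, 82, 78, 72, 135, 182, 178, 180, 179, 183, 181]
145 [97, 100, 92, 74, 62, 71, 80, 80, 83, 80, 83, 83, 80, 93, 146, 180, 180, 185, 182, 180]
155 [96, 104, 104, 93, 73, 57, 77, 84, 81, 81, 80, 82, 81, 72, 139, 181, 184, 181, 180, 147]
165 [91, 153, 190, 162, 95, 71, 71, 78, 82, 81, 81, 79, 85, 83, 94, 155, 183, 164, 142, 152]
175 [180, 181, 179, 145, 96, 76, 61, 77, 84, 80, 79, 84, 85, 83, 75, 131, 135, 80, 86, 81]
180 [182, 181, 178, 175, 179, 135, 61, 75, 79, 78, 79, 76, 75, 78, 76, 68, 72, 85, 83, 99]
row302 [153, 161, 179, 171, 135, 98, 99, 97, 91, 70, 75, 78, 81, 76, 78, 79, 80, 80, 80, 78, 82, 80, 81, 83, 80, 81, 82, 78, 80, 83, 81, 82, 80, 81, 82, 84, 79, 80, 80, 80, 83, 80, 82, 82, 82, 81, 83, 84, 81, 83, 82, 84, 86, 84, 82, 83, 79, 82, 79, 71, 54, 59, 55, 94, 178, 181, 178, 178, 180, 182]
beam [0.48120445 0.23421559 0.13      ]
0.1596 -79.3
0.0284 -168.4
```

View pics/crop1.png

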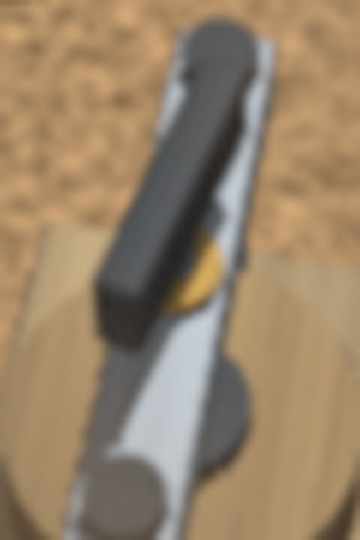

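Run:
```python
import numpy as np,cv2
from h import *
T=dict(np.load("top0.npz"));S=dict(np.load("side0.npz"))
s=lambda x,y:((x+.5)/6-.5+285,(y+.5)/6-.5+315)
tl,tr=(131,302),(181.5,304.9)
L,Rr=ray(T,tl,.18),ray(T,tr,.18)
print("top-view ends",L,Rr,np.linalg.norm(L-Rr),"mid",(L+Rr)/2,"ang",np.degrees(np.arctan2(*(L-Rr)[1::-1])))
for pt,ps in((tl,s(122,283)),(tr,s(222,85))): print("tri",tri(T,pt,S,ps))
for X in(L,Rr): print("pred side crop",(proj(S,X)-[285,315])*6)
```

```text
top-view ends [0.48207979 0.27088679 0.18      ] [0.47999815 0.19650208 0.18      ] 0.07441382894958216 mid [0.48103897 0.23369444 0.18      ] ang 88.39700779277183
tri (array([0.48166354, 0.27084495, 0.17967174]), array([0.00061231]))
tri (array([0.48081272, 0.19957887, 0.16818578]), array([0.00160122]))
pred side crop [116.07862958 279.27431478]
pred side crop [230.36175015  48.56257333]
```

Request:
{"op": "servo_tool", "data": {"gripper": -1, "targets": [{"offset": [0.011,-0.013,-0.005],"dr": [0,0,-1]},{"offset": [0.027,-0.031,-0.01],"dr": [0,0,-3]},{"offset": [0.048,-0.057,-0.015],"dr": [0,0,-6]},{"offset": [0.072,-0.085,-0.02],"dr": [0,0,-9]},{"offset": [0.096,-0.113,-0.02],"dr": [0,0,-12]},{"offset": [0.12,-0.142,-0.02],"dr": [0,0,-15]},{"offset": [0.144,-0.17,-0.02],"dr": [0,0,-18]},{"offset": [0.168,-0.198,-0.02],"dr": [0,0,-21]},{"offset": [0.193,-0.227,-0.02],"dr": [0,0,-24]},{"offset": [0.217,-0.255,-0.02],"dr": [0,0,-27]},{"offset": [0.241,-0.283,-0.02],"dr": [0,0,-30]},{"offset": [0.265,-0.312,-0.02],"dr": [0,0,-33]},{"offset": [0.289,-0.34,-0.02],"dr": [0,0,-36]},{"offset": [0.313,-0.368,-0.02],"dr": [0,0,-39]},{"offset": [0.337,-0.397,-0.02],"dr": [0,0,-42]},{"offset": [0.361,-0.425,-0.02],"dr": [0,0,-45]},{"offset": [0.385,-0.453,-0.02],"dr": [0,0,-48]},{"offset": [0.409,-0.482,-0.02],"dr": [0,0,-51]},{"offset": [0.431,-0.507,-0.02],"dr": [0,0,-54]},{"offset": [0.449,-0.529,-0.02],"dr": [0,0,-57]}]}}

```text
time_s: 1.77
position: [0.4469, 0.1081, 0.2424]
tcp_rot: [[0.129, 0.992, -0.0], [0.992, -0.129, 0.0], [0.0, -0.0, -1.0]]
force: [0.6, -0.2, -1.0]
opening: 0.998
grasp_force: 0.0
```

```bash
cat > go.py <<'E'
from rig import bot
import numpy as np
np.set_printoptions(precision=4,suppress=True)
s=bot.read_state();R=s["tcp_rot"];p=s["position"]
a=np.degrees(np.arctan2(R[1,0],R[0,0]))
print(s["time_s"],p,"a",a,"f",s["force"],"m",s["moment"],"open",s["opening"],s["grasp_force"],"q",s["joint_positions"])
for z in(.21,.1465): print("to axis z",z,R.T@(np.array([.4812,.234,z])-p))
print("tilt",R[:,2])
E
python3 go.py
```

```text
1.7667 [0.4469 0.1081 0.2424] a 82.59638079694075 f [ 0.6142 -0.226  -0.9739] m [-0.0117 -0.0933 -0.0012] open 0.9980676360555696 0.0 q [ -0.3889  15.8991 103.5285   0.0194  60.5762   7.0052]
to axis z 0.21 [0.1293 0.0178 0.0324]
to axis z 0.1465 [0.1293 0.0178 0.0959]
tilt [-0.0001  0.0003 -1.    ]
```

Request:
{"op": "servo_tool", "data": {"targets": [{"offset": [0.026,0.004,0],"dr": [0,0,-1.5]},{"offset": [0.056,0.008,0],"dr": [0,0,-3]},{"offset": [0.086,0.012,0],"dr": [0,0,-4.5]},{"offset": [0.112,0.016,0],"dr": [0,0,-6]},{"offset": [0.129,0.018,0],"dr": [0,0,-6]},{"offset": [0.129,0.018,0.01],"dr": [0,0,-6]},{"offset": [0.129,0.018,0.02],"dr": [0,0,-6]},{"offset": [0.129,0.018,0.02],"dr": [0,0,-6]},{"offset": [0.129,0.018,0.02],"dr": [0,0,-6]},{"offset": [0.129,0.018,0.02],"dr": [0,0,-6]}]}}

```text
time_s: 2.6
position: [0.4814, 0.23, 0.2222]
tcp_rot: [[0.03, 1.0, -0.001], [1.0, -0.03, -0.0], [-0.001, -0.001, -1.0]]
force: [-0.7, 0.6, -0.7]
opening: 1.0
grasp_force: 0.0
```

```bash
python3 go.py
```

```text
2.6 [0.4814 0.23   0.2222] a 88.2852825639351 f [-0.6612  0.5936 -0.6787] m [-0.0067 -0.0938 -0.0025] open 1.0000002660222467 0.0 q [13.5361 23.2501 95.1709 -0.0124 61.6537 15.2567]
to axis z 0.21 [ 0.004  -0.0003  0.0122]
to axis z 0.1465 [ 0.004  -0.0003  0.0757]
tilt [-0.0012 -0.0005 -1.    ]
```

Request:
{"op": "servo_tool", "data": {"targets": [{"offset": [0.002,0,0.008],"dr": [0,0,0]},{"offset": [0.004,0,0.022],"dr": [0,0,0]},{"offset": [0.004,0,0.037],"dr": [0,0,0]},{"offset": [0.004,0,0.052],"dr": [0,0,0]},{"offset": [0.004,0,0.065],"dr": [0,0,0]},{"offset": [0.004,0,0.072],"dr": [0,0,0]},{"offset": [0.004,0,0.075],"dr": [0,0,0]},{"offset": [0.004,0,0.075],"dr": [0,0,0]},{"offset": [0.004,0,0.075],"dr": [0,0,0]},{"offset": [0.004,0,0.075],"dr": [0,0,0]}]}}

```text
time_s: 3.43
position: [0.4826, 0.2353, 0.1483]
tcp_rot: [[0.029, 1.0, 0.002], [1.0, -0.029, 0.0], [0.0, 0.002, -1.0]]
force: [-0.8, 0.0, -0.2]
opening: 0.998
grasp_force: 0.0
```

```bash
python3 go.py
```

```text
3.4333 [0.4826 0.2353 0.1483] a 88.3636883110393 f [-0.7672  0.011  -0.204 ] m [ 0.0234 -0.0879 -0.0221] open 0.9975814808615097 0.0 q [14.0556 29.3975 99.0003  0.0013 51.5019 15.6911]
to axis z 0.21 [-0.0013 -0.0013 -0.0617]
to axis z 0.1465 [-0.0013 -0.0014  0.0018]
tilt [ 0.0017  0.0004 -1.    ]
```

Request:
{"op": "servo_tool", "data": {"gripper": 1, "targets": [{"offset": [-0.001,-0.001,0.001],"dr": [0,0,0]},{"offset": [-0.001,-0.001,0.001],"dr": [0,0,0]},{"offset": [-0.001,-0.001,0.001],"dr": [0,0,0]},{"offset": [-0.001,-0.001,0.001],"dr": [0,0,0]},{"offset": [-0.001,-0.001,0.001],"dr": [0,0,0]},{"offset": [-0.001,-0.001,0.001],"dr": [0,0,0]},{"offset": [-0.001,-0.001,0.001],"dr": [0,0,0]},{"offset": [-0.001,-0.001,0.001],"dr": [0,0,0]},{"offset": [-0.001,-0.001,0.001],"dr": [0,0,0]},{"offset": [-0.001,-0.001,0.001],"dr": [0,0,0]},{"offset": [-0.001,-0.001,0.001],"dr": [0,0,0]},{"offset": [-0.001,-0.001,0.001],"dr": [0,0,0]}]}}

```text
time_s: 4.43
position: [0.481, 0.2342, 0.1465]
tcp_rot: [[0.028, 1.0, 0.0], [1.0, -0.028, -0.0], [-0.0, 0.0, -1.0]]
force: [2.2, -0.1, 0.4]
opening: 0.175
grasp_force: 4.0
```

```bash
python3 go.py
```

```text
4.4333 [0.481  0.2342 0.1465] a 88.37472148446415 f [ 2.2387 -0.0844  0.3708] m [-0.1061 -1.1154  0.1144] open 0.17513135175527678 3.9636466826777905 q [13.9852 29.4595 99.2924 -0.0056 51.2342 15.614 ]
to axis z 0.21 [-0.0002  0.0002 -0.0635]
to axis z 0.1465 [-0.0001  0.0002  0.    ]
tilt [ 0.0003 -0.     -1.    ]
```

Request:
{"op": "servo_tool", "data": {"targets": [{"offset": [0,0,0],"dr": [0,0,0]},{"offset": [0,0,0],"dr": [0,0,0]},{"offset": [0,0,0],"dr": [0,0,0]},{"offset": [0,0,0],"dr": [0,0,2]},{"offset": [0,0,0],"dr": [0,0,5]},{"offset": [0,0,0],"dr": [0,0,9]},{"offset": [0,0,0],"dr": [0,0,13]},{"offset": [0,0,0],"dr": [0,0,17]},{"offset": [0,0,0],"dr": [0,0,21]},{"offset": [0,0,0],"dr": [0,0,25]},{"offset": [0,0,0],"dr": [0,0,30]},{"offset": [0,0,0],"dr": [0,0,35]},{"offset": [0,0,0],"dr": [0,0,40]},{"offset": [0,0,0],"dr": [0,0,45]},{"offset": [0,0,0],"dr": [0,0,50]},{"offset": [0,0,0],"dr": [0,0,55]},{"offset": [0,0,0],"dr": [0,0,60]},{"offset": [0,0,0],"dr": [0,0,64]},{"offset": [0,0,0],"dr": [0,0,67]},{"offset": [0,0,0],"dr": [0,0,68]}]}}

```text
time_s: 6.1
position: [0.4799, 0.2353, 0.1466]
tcp_rot: [[0.938, 0.346, -0.002], [0.346, -0.938, 0.002], [-0.001, -0.002, -1.0]]
force: [-1.6, 4.5, 0.1]
opening: 0.159
grasp_force: 30.0
```

```bash
python3 go.py
```

```text
6.1 [0.4799 0.2353 0.1466] a 20.250747897162363 f [-1.609   4.4921  0.1079] m [0.7904 0.2546 0.0585] open 0.1585340318498859 29.99761034734547 q [14.0537 29.4445 99.3204  0.1701 51.3031 83.6966]
to axis z 0.21 [ 0.0007  0.0015 -0.0634]
to axis z 0.1465 [0.0008 0.0017 0.0001]
tilt [-0.0017  0.002  -1.    ]
```

Request:
{"op": "servo_tool", "data": {"targets": [{"offset": [0,0,0],"dr": [0,0,1]},{"offset": [0,0,0],"dr": [0,0,3]},{"offset": [0,0,0],"dr": [0,0,5]},{"offset": [0,0,0],"dr": [0,0,6]},{"offset": [0,0,0],"dr": [0,0,7]},{"offset": [0,0,0],"dr": [0,0,7]},{"offset": [0,0,0],"dr": [0,0,7]}]}}

```text
time_s: 6.68
position: [0.4798, 0.2355, 0.1466]
tcp_rot: [[0.973, 0.231, -0.002], [0.231, -0.973, 0.002], [-0.001, -0.003, -1.0]]
force: [-2.4, 6.0, 1.1]
opening: 0.158
grasp_force: 30.0
```

```bash
python3 go.py
```

```text
6.6833 [0.4798 0.2355 0.1466] a 13.356778417904438 f [-2.3628  5.9641  1.0501] m [0.899  0.2908 0.0232] open 0.15848665312553412 29.996512457728386 q [14.0638 29.446  99.3215  0.2023 51.306  90.5805]
to axis z 0.21 [ 0.0009  0.0016 -0.0635]
to axis z 0.1465 [0.001  0.0018 0.    ]
tilt [-0.0019  0.0024 -1.    ]
```

Request:
{"op": "servo_tool", "data": {"targets": [{"offset": [0,0,0],"dr": [0,0,0.5]},{"offset": [0,0,0],"dr": [0,0,1]},{"offset": [0,0,0],"dr": [0,0,1.5]},{"offset": [0,0,0],"dr": [0,0,2]},{"offset": [0,0,0],"dr": [0,0,2]},{"offset": [0,0,0],"dr": [0,0,2]}]}}

```text
time_s: 7.18
position: [0.4798, 0.2356, 0.1465]
tcp_rot: [[0.98, 0.197, -0.002], [0.197, -0.98, 0.002], [-0.001, -0.003, -1.0]]
force: [-3.0, 5.8, 1.5]
opening: 0.157
grasp_force: 30.0
```

```bash
python3 go.py
```

```text
7.1833 [0.4798 0.2356 0.1465] a 11.369714369453561 f [-3.0136  5.8054  1.5054] m [1.0032 0.2737 0.0203] open 0.15746725583523682 29.996651764959097 q [14.0709 29.4459 99.3219  0.2068 51.3059 92.5719]
to axis z 0.21 [ 0.001   0.0016 -0.0635]
to axis z 0.1465 [0.0011 0.0018 0.    ]
tilt [-0.0019  0.0024 -1.    ]
```

Request:
{"op": "servo_tool", "data": {"targets": [{"offset": [0,0,0],"dr": [0,0,0.5]},{"offset": [0,0,0],"dr": [0,0,1]},{"offset": [0,0,0],"dr": [0,0,1.5]},{"offset": [0,0,0],"dr": [0,0,2]},{"offset": [0,0,0],"dr": [0,0,2]},{"offset": [0,0,0],"dr": [0,0,2]}]}}

```text
time_s: 7.68
position: [0.4798, 0.2356, 0.1466]
tcp_rot: [[0.986, 0.165, -0.002], [0.165, -0.986, 0.002], [-0.001, -0.002, -1.0]]
force: [-2.5, 5.6, 0.9]
opening: 0.157
grasp_force: 30.2
```

```bash
python3 go.py
```

```text
7.6833 [0.4798 0.2356 0.1466] a 9.478592617868172 f [-2.5389  5.6471  0.8573] m [1.0669 0.3252 0.478 ] open 0.1571697398284625 30.192525484599173 q [14.0852 29.4472 99.3175  0.1794 51.3027 94.4945]
to axis z 0.21 [ 0.0011  0.0017 -0.0634]
to axis z 0.1465 [0.0011 0.0018 0.    ]
tilt [-0.0017  0.0021 -1.    ]
```

Request:
{"op": "servo_tool", "data": {"targets": [{"offset": [0,0,0],"dr": [0,0,0.5]},{"offset": [0,0,0],"dr": [0,0,1]},{"offset": [0,0,0],"dr": [0,0,1]},{"offset": [0,0,0],"dr": [0,0,1]}]}}

```text
time_s: 8.02
position: [0.4798, 0.2356, 0.1466]
tcp_rot: [[0.989, 0.148, -0.002], [0.148, -0.989, 0.002], [-0.001, -0.002, -1.0]]
force: [-1.3, 5.7, 0.8]
opening: 0.161
grasp_force: 30.7
```

```bash
python3 go.py
```

```text
8.0167 [0.4798 0.2356 0.1466] a 8.534899572703624 f [-1.2828  5.6589  0.8116] m [1.078  0.3513 0.6845] open 0.1611526175984342 30.663256365925236 q [14.0909 29.4468 99.3186  0.1587 51.3018 95.4567]
to axis z 0.21 [ 0.0011  0.0016 -0.0635]
to axis z 0.1465 [0.0012 0.0017 0.    ]
tilt [-0.0017  0.0018 -1.    ]
```

Request:
{"op": "servo_tool", "data": {"targets": [{"offset": [0,0,0],"dr": [0,0,0.5]},{"offset": [0,0,0],"dr": [0,0,1]},{"offset": [0,0,0],"dr": [0,0,1]},{"offset": [0,0,0],"dr": [0,0,1]}]}}

```text
time_s: 8.35
position: [0.4797, 0.2355, 0.1466]
tcp_rot: [[0.991, 0.131, -0.002], [0.131, -0.991, 0.002], [-0.002, -0.002, -1.0]]
force: [-2.1, 6.5, 0.5]
opening: 0.16
grasp_force: 31.0
```

```bash
python3 go.py
python3 - <<'E'
from rig import viewer
import cv2,numpy as np
d=viewer.capture("top");np.savez("top1.npz",**d)
cv2.imwrite("pics/top1.png",cv2.resize(d["color"][230:370,80:260,::-1],None,fx=4,fy=4,interpolation=cv2.INTER_CUBIC))
E
```

```text
8.35 [0.4797 0.2355 0.1466] a 7.548474772874218 f [-2.1035  6.4984  0.4679] m [1.0835 0.3388 0.6819] open 0.1604396193127073 31.023983799823327 q [14.0921 29.4449 99.3176  0.1564 51.3132 96.4459]
to axis z 0.21 [ 0.0012  0.0016 -0.0634]
to axis z 0.1465 [0.0013 0.0017 0.0001]
tilt [-0.0018  0.0017 -1.    ]
```

View pics/top1.png

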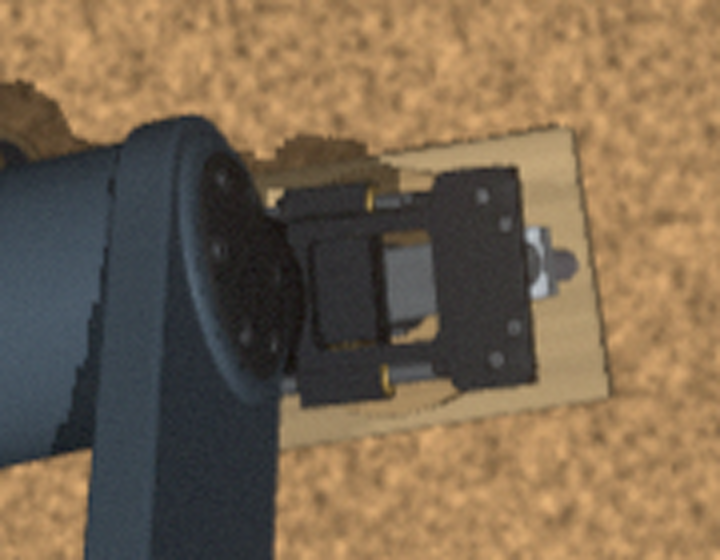

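The gripper hides the bar in this picture. The moment did rise to 0.68 N m and level off as the tool passed about 10°, which matches the press yaw measured from the image, so the screw is bottomed. Now I'll back it off to a bar heading of about 55.2°.

Request:
{"op": "servo_tool", "data": {"targets": [{"offset": [0,0,0],"dr": [0,0,-1]},{"offset": [0,0,0],"dr": [0,0,-3]},{"offset": [0,0,0],"dr": [0,0,-6]},{"offset": [0,0,0],"dr": [0,0,-10]},{"offset": [0,0,0],"dr": [0,0,-14]},{"offset": [0,0,0],"dr": [0,0,-18]},{"offset": [0,0,0],"dr": [0,0,-22]},{"offset": [0,0,0],"dr": [0,0,-26]},{"offset": [0,0,0],"dr": [0,0,-30]},{"offset": [0,0,0],"dr": [0,0,-34]},{"offset": [0,0,0],"dr": [0,0,-38]},{"offset": [0,0,0],"dr": [0,0,-42]},{"offset": [0,0,0],"dr": [0,0,-45]},{"offset": [0,0,0],"dr": [0,0,-47]},{"offset": [0,0,0],"dr": [0,0,-47.5]},{"offset": [0,0,0],"dr": [0,0,-47.5]},{"offset": [0,0,0],"dr": [0,0,-47.5]},{"offset": [0,0,0],"dr": [0,0,-47.5]}]}}

```text
time_s: 9.9
position: [0.4805, 0.2343, 0.1466]
tcp_rot: [[0.576, 0.818, -0.001], [0.818, -0.576, 0.0], [-0.0, -0.001, -1.0]]
force: [-1.3, 3.3, 1.1]
opening: 0.154
grasp_force: 29.9
```

```bash
python3 go.py
```

```text
9.9 [0.4805 0.2343 0.1466] a 54.84016238741448 f [-1.3116  3.2849  1.0832] m [ 0.4732  0.2143 -0.0016] open 0.1537998212586476 29.932965938933194 q [13.9988 29.4513 99.3055  0.0358 51.278  49.1362]
to axis z 0.21 [ 0.0001  0.0007 -0.0634]
to axis z 0.1465 [0.0001 0.0007 0.0001]
tilt [-0.0007  0.0003 -1.    ]
```

Request:
{"op": "servo_tool", "data": {"targets": [{"offset": [0,0,0],"dr": [0,0,-0.4]},{"offset": [0,0,0],"dr": [0,0,-0.4]},{"offset": [0,0,0],"dr": [0,0,-0.4]}]}}

```text
time_s: 10.15
position: [0.4805, 0.2344, 0.1465]
tcp_rot: [[0.57, 0.822, -0.001], [0.822, -0.57, 0.0], [-0.0, -0.001, -1.0]]
force: [-0.7, 3.3, 1.9]
opening: 0.158
grasp_force: 29.9
```

Request:
{"op": "servo_tool", "data": {"gripper": -1, "targets": [{"offset": [0,0,0],"dr": [0,0,0]},{"offset": [0,0,0],"dr": [0,0,0]},{"offset": [0,0,0],"dr": [0,0,0]},{"offset": [0,0,0],"dr": [0,0,0]},{"offset": [0,0,0],"dr": [0,0,0]},{"offset": [0,0,0],"dr": [0,0,0]},{"offset": [0,0,0],"dr": [0,0,0]},{"offset": [0,0,0],"dr": [0,0,0]},{"offset": [0,0,-0.005],"dr": [0,0,0]},{"offset": [0,0,-0.015],"dr": [0,0,0]},{"offset": [0,0,-0.03],"dr": [0,0,0]},{"offset": [0,0,-0.05],"dr": [0,0,0]},{"offset": [0,0,-0.07],"dr": [0,0,0]},{"offset": [0,0,-0.09],"dr": [0,0,0]},{"offset": [0,0,-0.1],"dr": [0,0,0]},{"offset": [0,0,-0.1],"dr": [0,0,0]}]}}

```text
time_s: 11.48
position: [0.4827, 0.2347, 0.2498]
tcp_rot: [[0.569, 0.822, 0.007], [0.822, -0.57, 0.002], [0.005, 0.005, -1.0]]
force: [0.3, -0.3, -0.5]
opening: 1.001
grasp_force: 0.0
```

```bash
python3 go.py
```

```text
11.4833 [0.4827 0.2347 0.2498] a 55.284501381992364 f [ 0.2568 -0.3228 -0.4933] m [-0.0397 -0.0523  0.0077] open 1.000993013047848 0.0 q [13.9985 21.3634 93.1963 -0.0002 65.0492 48.7148]
to axis z 0.21 [-0.0016 -0.001   0.0397]
to axis z 0.1465 [-0.002  -0.0013  0.1032]
tilt [ 0.0066  0.0016 -1.    ]
```

Request:
{"op": "servo_tool", "data": {"targets": [{"offset": [-0.01,0.007,0],"dr": [0,0,0]},{"offset": [-0.03,0.021,0],"dr": [0,0,0]},{"offset": [-0.055,0.038,0],"dr": [0,0,0]},{"offset": [-0.08,0.055,0],"dr": [0,0,0]},{"offset": [-0.105,0.073,0],"dr": [0,0,0]},{"offset": [-0.13,0.09,0],"dr": [0,0,0]},{"offset": [-0.155,0.108,0],"dr": [0,0,0]},{"offset": [-0.18,0.125,0],"dr": [0,0,0]},{"offset": [-0.197,0.137,0],"dr": [0,0,0]},{"offset": [-0.205,0.142,0],"dr": [0,0,0]},{"offset": [-0.205,0.142,0],"dr": [0,0,0]},{"offset": [-0.205,0.142,0],"dr": [0,0,0]}]}}

```text
time_s: 12.48
position: [0.48, -0.0151, 0.2457]
tcp_rot: [[0.571, 0.821, -0.002], [0.821, -0.571, 0.001], [-0.0, -0.002, -1.0]]
force: [-0.0, 0.2, -0.1]
opening: 1.001
grasp_force: 0.0
```

Run:
```python
from rig import viewer
import cv2,numpy as np
d=viewer.capture("top");np.savez("top2.npz",**d)
cv2.imwrite("pics/top2.png",cv2.resize(d["color"][250:350,100:240,::-1],None,fx=5,fy=5,interpolation=cv2.INTER_CUBIC))
```

```text
(no output)
```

View pics/top2.png

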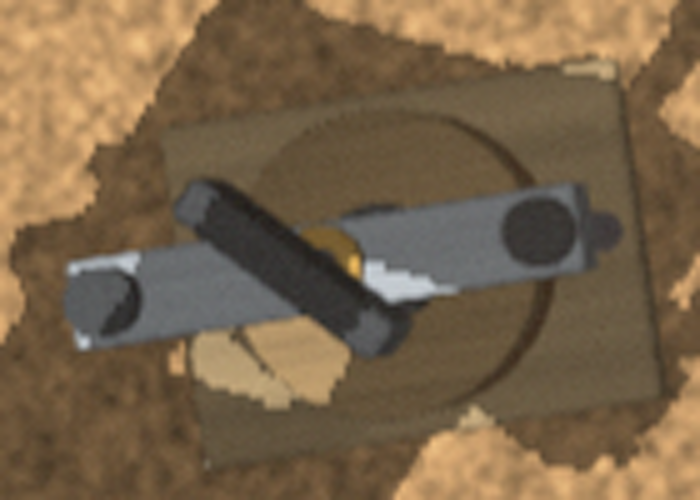

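The bar has been released and runs from upper left (195,200) to lower right (375,330) in the crop, in the arm's shadow. Next I'll measure its heading.

Run:
```python
import numpy as np,cv2
from h import *
T=dict(np.load("top2.npz"))
c=lambda x,y:((x+.5)/5-.5+100,(y+.5)/5-.5+250)
A=lambda p,q:(lambda e:np.degrees(np.arctan2(e[1],e[0]))%180)(ray(T,c(*p),.18)-ray(T,c(*q),.18))
print("lower edge",A((178,222),(357,355)),"upper",A((215,183),(393,308)))
P=np.array([ray(T,c(*p),.18) for p in((178,220),(215,183),(393,312),(357,354))]);print(P,P.mean(0),np.linalg.norm(P[1]-P[2]))
# refined: lower-left edge gradient: subpixel edge crossing per column, bar dark vs brighter below
g=cv2.GaussianBlur(T["color"],(3,3),0).max(2).astype(float)
pts=[]
for x in range(141,168):
    y0=(222+(x*5-500-178)*133/179)/5+250
    ys=np.arange(y0-3,y0+3.01,.25); v=np.interp(ys,np.arange(480),g[:,x]); gr=np.diff(v); k=gr.argmax(); pts.append((x,ys[k]+.125))
vx,vy,x0,y0=cv2.fitLine(np.float32(pts),cv2.DIST_HUBER,0,.01,.01).ravel()
e=ray(T,(x0+20*vx,y0+20*vy),.18)-ray(T,(x0-20*vx,y0-20*vy),.18);print("fit lower",np.degrees(np.arctan2(e[1],e[0]))%180)
# press yaw from beam edges (first picture, lit)
T=dict(np.load("top0.npz"));g=cv2.GaussianBlur(T["color"],(3,3),0)[...,2].astype(float)
for name,xs,p,q,s in(("beam low",range(120,150),(65,280),(470,210),-1),("beam up",range(178,204),(55,210),(465,148),1)):
    pts=[]
    for x in xs:
        y0=(p[1]+((x-100)*4-p[0])*(q[1]-p[1])/(q[0]-p[0]))/4+250
        ys=np.arange(y0-3,y0+3.01,.25);v=np.interp(ys,np.arange(480),g[:,x]);gr=s*np.diff(v);k=gr.argmax();pts.append((x,ys[k]+.125))
    vx,vy,x0,y0=cv2.fitLine(np.float32(pts),cv2.DIST_HUBER,0,.01,.01).ravel()
    e=ray(T,(x0+20*vx,y0+20*vy),.13)-ray(T,(x0-20*vx,y0-20*vy),.13);print(name,"press yaw",(np.degrees(np.arctan2(e[1],e[0]))%180)-90)
```

```text
lower edge 55.697123196253635 upper 57.14001074346143
[[0.49452066 0.26536548 0.18      ]
 [0.50565812 0.25504214 0.18      ]
 [0.46952828 0.20085344 0.18      ]
 [0.45702447 0.21081861 0.18      ]] [0.48168288 0.23301992 0.18      ] 0.06512896162243986
fit lower 55.848019284254335
beam low press yaw 11.487651113681082
beam up press yaw 11.282068296123072
```

The bar heading is about 55.5° and the bottomed stop was at 10.3–11.3°, so the screw is backed off about 45°. The gripper is clear of everything, so I'm handing in.

```bash
python3 -c "
from rig import ticket
print(ticket.hand_in())"
```

```text
the job is handed in; nothing more can be done
None
```

I turned the round-block press's screw down until it bottomed, backed it off about 45° (44–45.5° by my measurements) and let go. I left the square-block press alone and handed the job in at about 12.5 s; no verdict came back.

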